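Start the bench vacuum pump

ROBOT

A 6-joint arm with a two-finger parallel gripper is mounted at the origin on the work surface. World frame = base frame: x ahead of the robot, y to its left, z up, the work surface at z = 0. Lengths are in m, angles in rad, forces in N, time in s.
With the tool pointing down it reaches from about 0.325 to 0.775 m from the base axis. Payload 5.5 kg.
Tool frame: the origin (TCP) lies midway between the tips of the shut fingers; the grasp point (between the pads) lies 19 mm behind it; x points along the fingers, y is the direction in which the jaws open and shut, and the axes are right-handed (so a half turn about x gives the same grasp; the last joint's range is limited). The gripper opens to 88 mm and grips with 3 to 60 N. Pads are 20 mm wide; open, the fingers measure 115 mm over their backs; the gripper's body (75 mm by 178 mm) begins 61 mm behind the grasp point.
Start: joints at [1.092, 0.091, 1.231, -0, 1.82, -0.057], TCP at [0.246, 0.547, 0.184] pointing down, gripper open.
Joint ranges: [-2.87, 2.87], [-0.86, 2.18], [0.17, 2.46], [-1.51, 4.65], [0.06, 2.69], [-2.65, 2.65]. Speed limits (rad/s): [2.57, 2.57, 3.01, 3.14, 3.14, 3.14].

INTERFACE

Orientations are given as a 3x3 rotation matrix whose columns are the frame's x, y, z axes.
In Python, from cell import manip gives the robot as it stands. The module is installed in compiled form; this text tells all that it offers.
- The arm moves only by the tool arm_command, never from a script. Its arguments are lists of equal length, an entry for each row: "grip": the opening in per cent of the stroke, from 0 (shut) to 100 (fully open); "delta_pos": the shift along the tool's x, y, z in m, a list of three; "rotation": the turn, a rotation vector about the tool's x, y, z in degrees, a list of three. In form: {"grip": [grip, ...], "delta_pos": [[x, y, z], ...], "rotation": [[ax, ay, az], ...]}. A call has 1 to 12 rows; each row is the pose to reach, as a shift and turn from the pose commanded when the call began, along the tool's axes at that moment; what a row does not reach only later rows make up. A row lasts 1/12 s, in which the tool goes at most 41.7 mm and 7.16 degrees, less where a joint would pass 70% of its speed; a pose out of reach is approached as far as the arm can. A call with a gripper value outside its range is refused whole. The fingers move at their own pace and stop on an object; "newtons" is the grip in N (left out, the last holds). Time passes only in rows, so rows that repeat a pose let the fingers close. It gives the time, the measured TCP pose, the force and the opening at its end, in the units of the state.
- manip.sense(): the state, without advancing time (a new reading comes with each control period).
- manip.get_image(name): name is "scene" or "top" or "wrist"; returns a dict with "img" (480x640x3 uint8, red, green, blue), "fov_y" (degrees; the focal length in pixels is half the picture's height over the tangent of half this angle, whatever the lens; pixels are square), "cx", "cy" (the principal point, pixels), "R" (3x3) and "t" (3): a world point X has camera coordinates R X + t. Camera axes: x right, y down, z forward; pixel columns grow to the right and rows downward; lengths in m; the calibration is good to about 2 mm. A picture is of the moment at which its call begins. There is no depth.
- manip.finish_job(): hands the job in, once; it reports no verdict.
The state is a dict: "clock": time; "joints": joint angles; "joint_vel": joint speeds; "tau": joint torques, N m; "position": TCP position; "tool_rot": TCP orientation; "ft_force": force on the tool from outside, world axes, zero at the start; "ft_torque": the same for the moment, N m; "finger_gap": finger opening in m.
Only numpy, scipy, OpenCV 4.12 (cv2) and the standard library are available. Lean on these libraries where they do the work, as an engineer would, in place of code of your own. Each camera call takes 0.05 s, during which the arm holds its last target. There are 200 camera calls.

TASK

Start up the vacuum pump for forming a prosthetic socket: first press down the raised, white-barred end of the orange rocker on the yellow power box to switch it on, then push the blue valve knob fully in, and last press the green start button all the way in and let it spring back. Keep to that order, leave the red and white buttons alone, and only press: nothing is to be picked up, tipped or pushed out of its place.

Things in the scene. Friction and masses are not known exactly. Their poses are not given: they have to be found in the camera images.
- rocker_press (a point): Point on the top of the raised, white-barred half of the orange rocker, 16 mm out from its hinge, midway across. It sinks about 8 mm as the rocker goes on. Pressing here takes about 3 N. Rocker: shallow V along the box's middle line, two halves 26 mm long x 30 mm wide. x axis: from hinge to barred end; y: hinge line.
- rocker (a joint): Rocker angle, rad: 0 to 0.1 at the start (off: barred half slopes up 0.5 rad, its end 12 mm above the hinge; plain half level), 0.5 with the barred half pressed fully down (on: it lies level, 62 mm above the bench). Stays where it is left.
- power_box: Yellow power box, loose on the bench, about 0.9 kg, 120 x 70 x 50 mm high, turned any way about the vertical. Origin at the centre of its underside; x along its 120 mm length towards the rocker's barred end, z up. The rocker's hinge is 62 mm above the origin.
- valve_top (a point): Centre of the flat top of the blue mushroom knob, 40 mm across, of the push-in vacuum valve on an aluminium block (80 x 80 x 55 mm high) bolted to the bench, with a round gauge and brass pipe stubs on its sides. The top is 95 mm above the bench when out, 83 mm when fully in.
- valve (a joint): How far the blue knob is pushed in, straight down, m: 0 to 0.002 at the start (out), 0.012 fully in. Steady friction of about 4 N; it stays where it is left.
- start_top (a point): Centre of the top of the green start button, 32 mm across, 78 mm above the bench, on the grey console. Straight down 6 mm to fully in; about 1.5 N to start, 5 N at the bottom; springs back. Its black collar, 48 mm across, has its rim 10 mm below the button's top when out.
- start (a joint): How far the green button is pressed, m: 0 out, 0.006 fully in.
- stop_top (a point): Centre of the top of the red stop button, of the same build as the green one. Leave alone.
- stop (a joint): How far the red button is pressed, m: 0 out.
- lamp_top (a point): Centre of the top of the white lamp-test button, of the same build as the green one. Leave alone.
- lamp (a joint): How far the white button is pressed, m: 0 out.
- console: Grey pump console, 150 x 230 x 55 mm high, bolted down; origin at the centre of its underside. Green, red and white buttons stand on top in a row along its y axis, 70 mm apart, in any order.
- spray_can: Loose spray can with silver ends and a yellow label, 60 mm across, 160 mm high, standing; origin at the centre of its underside.
- pen_pot: Loose black pot with pens, 70 mm across, 155 mm high with the pens; origin at the centre of its underside.
- wrench: Loose steel wrench, 170 mm long, lying on the bench on the robot's side of the console; origin under its middle, x along it.

How it is judged:
By the outcome, as a careful person would: the job done as asked, in the order asked, and still so for the second after the job is handed in, with the robot touching nothing.
It also fails if it takes over 50 s, if anything falls off the work surface, if the arm or the gripper's body presses on something with over 40 N, if the wrist force passes 120 N, or if a joint passes its speed limit or range.

## Working session

There is one attempt and no reset: what is moved stays moved. The work goes in short steps, Python scripts to look and compute and a tool call to move; the robot and the scene stay as the last step left them, time stands still between calls to the robot, and variables do not carry over. Pictures are saved under pics/ and viewed, about 8 in all and at most 12, crops included, and the job is handed in when it is done.

Besides the shell and the picture viewer there is one more tool, called after "Request:" by a JSON object that holds its "name" and its "arguments". arm_command: Moves the arm, as the interface text tells. Its arguments: {"type":"object","properties":{"grip":{"type":"array"},"delta_pos":{"type":"array"},"rotation":{"type":"array"},"newtons":{"type":"number"}},"required":["grip","delta_pos","rotation"]}

```bash
mkdir -p pics
cat > h.py <<'E'
from cell import manip
import cv2, numpy as np, pickle
def snap(n,tag):
    d=manip.get_image(n); cv2.imwrite(f'pics/{tag}.png',d['img'][:,:,::-1]); pickle.dump(d,open(f'{tag}.pkl','wb')); return d
def load(tag): return pickle.load(open(f'{tag}.pkl','rb'))
def ray(d,u,v,z):
    f=240/np.tan(np.radians(d['fov_y']/2)); R=np.array(d['R']);t=np.array(d['t'])
    c=-R.T@t; r=R.T@np.array([(u-d['cx'])/f,(v-d['cy'])/f,1]); return c+r*(z-c[2])/r[2]
def proj(d,X):
    f=240/np.tan(np.radians(d['fov_y']/2)); p=np.array(d['R'])@X+np.array(d['t']); return f*p[0]/p[2]+d['cx'],f*p[1]/p[2]+d['cy']
E
python3 - <<'E'
from h import *
for n in ['top','scene']:
    d=snap(n,n+'0'); print(n,d['fov_y'],d['cx'],d['cy'],-np.array(d['R']).T@d['t'])
s=manip.sense(); print(s['clock'],s['position'],np.round(s['tool_rot'],3),s['ft_force'],s['finger_gap'])
E
```

```text
top 48.91528607716921 322.5690270438748 239.407960042801 [ 0.43019854 -0.0049813   1.03626586]
scene 52.866209468468824 317.60464775307975 247.8578252020683 [1.00661095 0.43479381 0.76360297]
0.1 [0.24548417 0.54713727 0.18274724] [[-0.001  0.409  0.912]
 [-0.001  0.912 -0.409]
 [-1.    -0.002 -0.   ]] [-0.03886149  0.24032065 -0.29253237] 0.0878558349802649
```

View pics/top0.png

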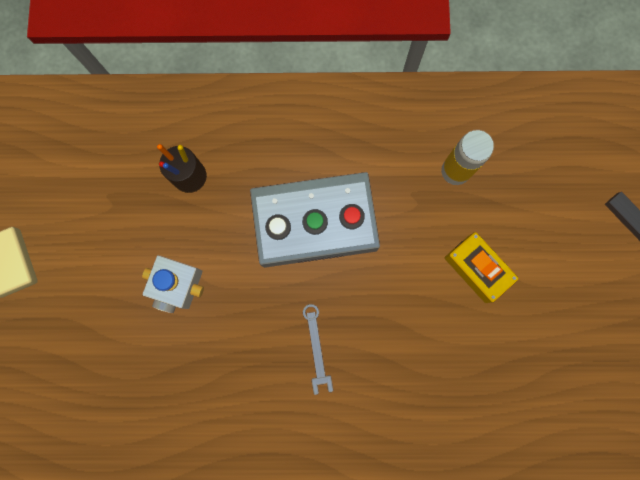

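View pics/scene0.png

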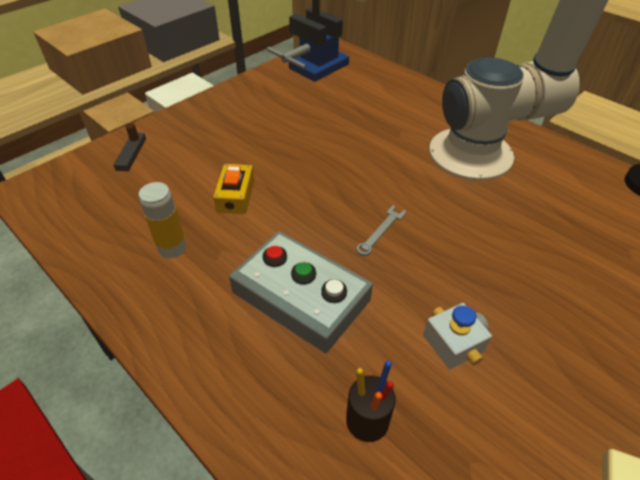

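Top view: the white, green and red buttons are at (278,226), (315,221) and (352,215). The blue knob is at (164,280) and the orange rocker at (487,264), with its white bar at the lower right (~494,272). The scene view agrees. Next I turn these pixels into positions.

```bash
cat > m.py <<'E'
from h import *
def cen(d,lo,hi,box,verbose=1):
    x0,y0,x1,y1=box; h=cv2.cvtColor(d['img'][y0:y1,x0:x1],cv2.COLOR_RGB2HSV)
    m=cv2.inRange(h,lo,hi); n,l,s,c=cv2.connectedComponentsWithStats(m); i=1+np.argmax(s[1:,4])
    pts=np.argwhere(l==i)[:,::-1].astype(np.float32)+[x0,y0]
    return c[i]+[x0,y0],s[i,4],cv2.minAreaRect(pts.astype(np.float32))
E
python3 - <<'E'
from m import *
d=load('top0'); e=load('scene0')
for n,lo,hi,b,z,b2 in [('blue',(100,120,60),(125,255,255),(145,262,182,298),.095,(445,300,485,335)),('green',(50,80,40),(85,255,255),(295,200,335,240),.078,(285,255,320,290)),('red',(0,150,80),(8,255,255),(332,197,372,235),.078,(258,240,292,270)),
 ('orange',(5,200,180),(17,255,255),(460,240,515,295),.066,(215,160,255,195)),('bar',(0,0,180),(180,90,255),(475,255,510,285),.072,(222,160,250,180)),('yellow',(20,150,100),(28,255,255),(440,228,525,305),.05,(210,160,255,215))]:
    for q,bb in((d,b),(e,b2)):
        try: c,a,r=cen(q,lo,hi,bb); print(n,c.round(1),a,np.round(r[1],1),round(r[2],1),ray(q,*c,z).round(4), [ray(q,*p,z)[:2].round(3).tolist() for p in cv2.boxPoints(r)] if n in('yellow','orange') else '')
        except Exception as x: print(n,x)
E
```

```text
blue [163.  279.6] 353 [21. 20.] 90.0 [0.5072 0.287  0.095 ] 
blue [463.9 315.3] 343 [22.4 18.3] 26.6 [0.5118 0.2895 0.095 ] 
green [314.4 220.1] 225 [16. 16.] 90.0 [0.6172 0.0163 0.078 ] 
green [303.1 269.3] 211 [14. 17.] 90.0 [0.6207 0.0186 0.078 ] 
red [351.8 214.8] 223 [16.3 15.6] 45.0 [ 0.6268 -0.0528  0.078 ] 
red [274.1 252.5] 189 [13. 16.] 90.0 [ 0.6305 -0.0502  0.078 ] 
orange [484.8 264. ] 363 [28.3 15.6] 45.0 [ 0.5354 -0.2975  0.066 ] [[0.541, -0.272], [0.561, -0.294], [0.524, -0.328], [0.504, -0.307]]
orange [231.7 176.6] 154 [14.3 12.1] 4.8 [ 0.5383 -0.2965  0.066 ] [[0.562, -0.294], [0.534, -0.326], [0.514, -0.3], [0.542, -0.269]]
bar [493.7 272. ] 41 [ 3.1 12.3] 49.4 [ 0.52   -0.3111  0.072 ] 
bar [233.3 168. ] 27 [9. 2.] 0.0 [ 0.5205 -0.3114  0.072 ] 
yellow [480.1 268.9] 1851 [66.5 41.9] 47.7 [ 0.5279 -0.293   0.05  ] [[0.55, -0.226], [0.603, -0.286], [0.51, -0.365], [0.458, -0.305]]
yellow [235.2 187.8] 823 [34.2 49.5] 14.0 [ 0.5464 -0.2768  0.05  ] [[0.621, -0.268], [0.499, -0.383], [0.464, -0.302], [0.587, -0.197]]
```

Request:
{"name": "arm_command", "arguments": {"grip": [0, 0, 0, 0, 0, 0, 0, 0, 0, 0, 0, 0], "delta_pos": [[0, -0.015, 0.013], [0, -0.04, 0.036], [0, -0.068, 0.061], [0, -0.096, 0.086], [0, -0.124, 0.111], [0, -0.152, 0.136], [0, -0.18, 0.161], [0, -0.208, 0.186], [0, -0.236, 0.212], [0, -0.264, 0.237], [0, -0.3, 0.269], [0, -0.333, 0.299]], "rotation": [[3, 0, 0], [7, 0, 0], [12, 0, 0], [17, 0, 0], [22, 0, 0], [27, 0, 0], [32, 0, 0], [37, 0, 0], [42, 0, 0], [47, 0, 0], [52, 0, 0], [57, 0, 0]], "newtons": 20}}

```text
clock: 1.1
position: [0.379, 0.1284, 0.1835]
tool_rot: [[0.0, 0.989, 0.15], [0.0, 0.15, -0.989], [-1.0, 0.0, -0.0]]
ft_force: [1.3, 0.1, -0.3]
finger_gap: 0.0116
```

Request:
{"name": "arm_command", "arguments": {"grip": [0, 0, 0, 0, 0, 0, 0, 0, 0, 0, 0, 0], "delta_pos": [[0, 0.006, 0.037], [0, 0.012, 0.075], [0, 0.018, 0.113], [0, 0.024, 0.151], [0, 0.03, 0.19], [0, 0.036, 0.23], [0, 0.042, 0.27], [0, 0.048, 0.31], [0, 0.054, 0.35], [0, 0.061, 0.39], [0, 0.066, 0.425], [0, 0.069, 0.442]], "rotation": [[5, 0, 0], [10, 0, 0], [15, 0, 0], [20, 0, 0], [25, 0, 0], [30, 0, 0], [35, 0, 0], [40, 0, 0], [45, 0, 0], [50, 0, 0], [55, 0, 0], [58, 0, 0]]}}

```text
clock: 2.1
position: [0.515, -0.2998, 0.1818]
tool_rot: [[-0.002, 0.648, -0.761], [0.0, -0.761, -0.648], [-1.0, -0.002, 0.002]]
ft_force: [0.4, -0.8, 0.0]
finger_gap: 0.0005
```

Run:
```python
from h import *
d=snap('wrist','w1'); d=snap('wrist','w1'); print(d['fov_y'],(-np.array(d['R']).T@d['t']).round(3))
s=manip.sense(); print(s['clock'],np.round(s['position'],4),np.round(s['tool_rot'],3),s['ft_force'],s['finger_gap'],np.round(s['joints'],2))
```

```text
61.61843022755236 [ 0.578 -0.248  0.381]
2.2 [ 0.5148 -0.2985  0.1816] [[-0.003  0.65  -0.76 ]
 [ 0.001 -0.76  -0.65 ]
 [-1.    -0.003  0.001]] [-0.1795233  -0.07106099  0.76829721] 0.0006978537213916253 [-0.58  0.08  1.25 -0.    1.82  0.28]
```

View pics/w1.png

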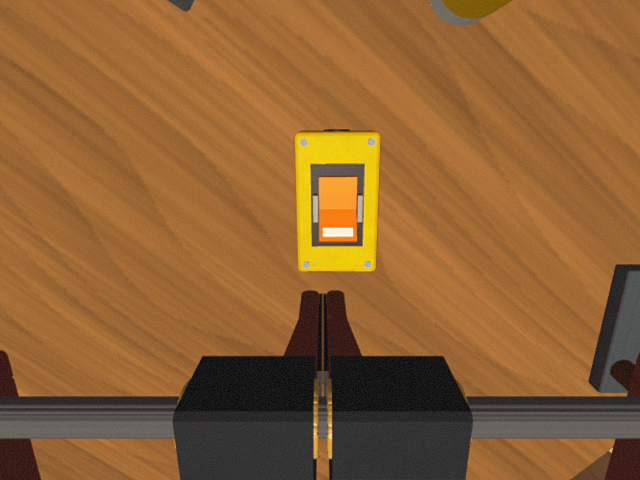

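The wrist view shows the box nearly aligned with the tool. The hinge is at (338,209), the bar at (338,232), the rocker end at about row 242, and the fingertips at (322,293).

Run:
```python
from h import *
d=load('w1'); s=manip.sense(); p=np.array(s['position']);T=np.array(s['tool_rot'])
print('tcp proj',proj(d,p))
for n,u,v,z in [('hinge',338,209,.062),('bar',338,232,.0715),('end',338,242,.0745),('c',337.2,203,.05)]+[('s',a,b,.05) for a,b in((304,142),(371,142),(306,264),(368,264))]:
    X=ray(d,u,v,z); print(n,X.round(4),'tool',(T.T@(X-p)).round(4))
```

```text
tcp proj (np.float64(318.87711488868587), np.float64(278.0794724002085))
hinge [ 0.5328 -0.3022  0.062 ] tool [ 0.1196  0.0148 -0.0114]
bar [ 0.52   -0.3128  0.0715] tool [0.1101 0.0145 0.0052]
end [ 0.5144 -0.3176  0.0745] tool [0.1071 0.0144 0.0126]
c [ 0.5346 -0.3004  0.05  ] tool [ 0.1315  0.0146 -0.0139]
s [ 0.5548 -0.2479  0.05  ] tool [ 0.1316 -0.0121 -0.0635]
s [ 0.5893 -0.2887  0.05  ] tool [ 0.1314  0.0413 -0.0631]
s [ 0.476 -0.315  0.05 ] tool [ 0.1317 -0.0124  0.04  ]
s [ 0.511  -0.3564  0.05  ] tool [0.1315 0.0418 0.0404]
```

Request:
{"name": "arm_command", "arguments": {"grip": [0, 0, 0, 0, 0, 0, 0], "delta_pos": [[0.01, 0.004, 0.001], [0.025, 0.008, 0.002], [0.045, 0.012, 0.003], [0.065, 0.0145, 0.0035], [0.08, 0.0145, 0.0035], [0.087, 0.0145, 0.0035], [0.087, 0.0145, 0.0035]], "rotation": [[0, 0, 0], [0, 0, 0], [0, 0, 0], [0, 0, 0], [0, 0, 0], [0, 0, 0], [0, 0, 0]]}}

```text
clock: 2.78
position: [0.5211, -0.3074, 0.0941]
tool_rot: [[-0.003, 0.655, -0.755], [0.002, -0.755, -0.655], [-1.0, -0.004, 0.001]]
ft_force: [-0.4, 0.5, 0.6]
finger_gap: 0.0003
```

Run:
```python
from h import *
w=snap('wrist','w2'); d=snap('scene','s2')
s=manip.sense(); p=np.array(s['position']);T=np.array(s['tool_rot'])
print(s['clock'],p.round(4),T.round(3).tolist(),s['ft_force'])
H=np.array([.5328,-.3022,.062])
print('hinge tool',(T.T@(H-p)).round(4),'tcp proj w',proj(w,p),'s',proj(d,p))
a=cv2.resize(w['img'][120:360,200:460],None,fx=1.5,fy=1.5); b=cv2.resize(d['img'][110:230,160:320],(480,360),interpolation=cv2.INTER_CUBIC)
a=a[:360]; cv2.imwrite('pics/c2.png',np.hstack([a,b])[:,:,::-1])
```

```text
2.8833 [ 0.5222 -0.3086  0.0974] [[0.001, 0.655, -0.756], [-0.0, -0.756, -0.655], [-1.0, 0.001, -0.0]] [-0.22952682 -0.11708079  0.0403609 ]
hinge tool [ 0.0354  0.0021 -0.0121] tcp proj w (np.float64(325.7402761462599), np.float64(282.28156586625954)) s (np.float64(232.09639644556378), np.float64(159.84005707282145))
```

View pics/c2.png

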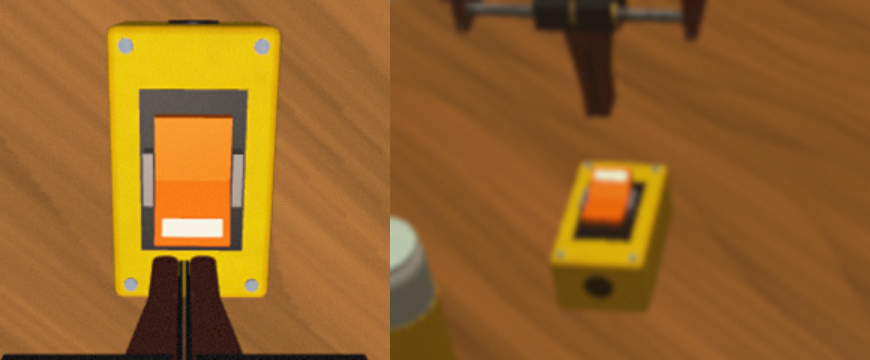

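Left crop: the fingertips' front edge is at wrist pixel (322,292), just short of the barred end. Right crop: the tip is at scene pixel (229,148). Both differ from the projected TCP, so I triangulate the tip.

Run:
```python
from h import *
w=load('w2'); d=load('s2'); s=manip.sense(); p=np.array(s['position']);T=np.array(s['tool_rot'])
def P(d):
    f=240/np.tan(np.radians(d['fov_y']/2)); return np.array([[f,0,d['cx']],[0,f,d['cy']],[0,0,1]])@np.c_[d['R'],d['t']]
def tri(a,b):
    X=cv2.triangulatePoints(P(w),P(d),np.array(a,float),np.array(b,float)).ravel(); return X[:3]/X[3]
X=tri((322,292),(229,148.3)); print('tip',X.round(4),'rel tool',(T.T@(X-p)).round(4),proj(w,X),proj(d,X))
# bar check
a=(200+192/1.5,120+228/1.5); b=(160+(611-390)/3,110+175/3)
X=tri(a,b); print('bar',X.round(4),'rel tool',(T.T@(X-p)).round(4))
print(ray(w,*a,.0715),ray(d,*b,.0715))
```

```text
tip [ 0.5311 -0.2991  0.1382] rel tool [-0.0408 -0.0013 -0.0129] (np.float64(323.1164908935466), np.float64(291.4679717052645)) (np.float64(229.15580166543276), np.float64(148.23784700702072))
bar [ 0.5191 -0.3129  0.0692] rel tool [0.0282 0.0012 0.0053]
[ 0.5199972  -0.31244536  0.0715    ] [ 0.52049142 -0.31038745  0.0715    ]
```

Request:
{"name": "arm_command", "arguments": {"grip": [0, 0, 0, 0, 0, 0, 0, 0, 0, 0], "delta_pos": [[0.004, 0.001, 0.002], [0.009, 0.0015, 0.004], [0.013, 0.0015, 0.004], [0.016, 0.0015, 0.004], [0.018, 0.0015, 0.004], [0.02, 0.0015, 0.004], [0.022, 0.0015, 0.004], [0.024, 0.0015, 0.004], [0.026, 0.0015, 0.004], [0.026, 0.0015, 0.004]], "rotation": [[0, 0, 0], [0, 0, 0], [0, 0, 0], [0, 0, 0], [0, 0, 0], [0, 0, 0], [0, 0, 0], [0, 0, 0], [0, 0, 0], [0, 0, 0]]}}

```text
clock: 3.72
position: [0.5199, -0.3129, 0.0702]
tool_rot: [[-0.001, 0.654, -0.757], [0.0, -0.757, -0.654], [-1.0, -0.001, 0.0]]
ft_force: [0.5, 0.0, -0.2]
finger_gap: 0.0007
```

Run:
```python
from h import *
w=snap('wrist','w3'); d=snap('scene','s3')
s=manip.sense(); p=np.array(s['position']);T=np.array(s['tool_rot'])
print(s['clock'],p.round(4),np.round(s['ft_force'],2))
a=cv2.resize(w['img'][120:360,200:460],None,fx=1.5,fy=1.5); b=cv2.resize(d['img'][110:230,160:320],(480,360),interpolation=cv2.INTER_CUBIC)
cv2.imwrite('pics/c3.png',np.hstack([a,b])[:,:,::-1])
```

```text
3.8167 [ 0.52   -0.313   0.0707] [ 0.26 -0.1  -0.03]
```

View pics/c3.png

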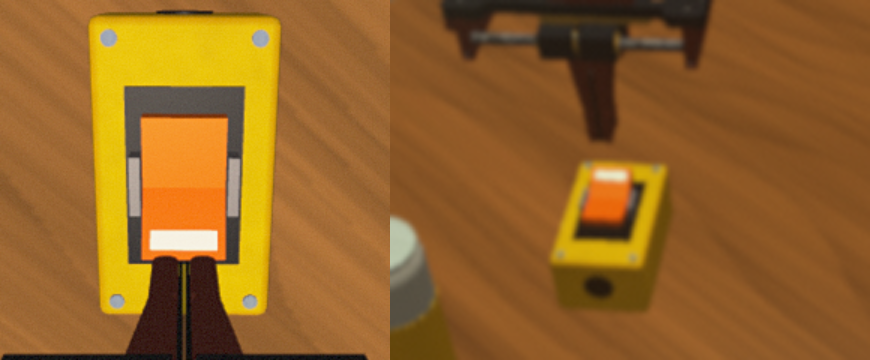

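The fingertips are clearly still well above the rocker, about 40 mm higher than the reported TCP. No contact force shows either. I keep lowering slowly and watch the force.

Request:
{"name": "arm_command", "arguments": {"grip": [0, 0, 0, 0, 0, 0, 0, 0, 0, 0], "delta_pos": [[0.006, 0, 0.001], [0.012, 0, 0.001], [0.018, 0, 0.001], [0.022, 0, 0.001], [0.024, 0, 0.001], [0.026, 0, 0.001], [0.028, 0, 0.001], [0.03, 0, 0.001], [0.03, 0, 0.001], [0.03, 0, 0.001]], "rotation": [[0, 0, 0], [0, 0, 0], [0, 0, 0], [0, 0, 0], [0, 0, 0], [0, 0, 0], [0, 0, 0], [0, 0, 0], [0, 0, 0], [0, 0, 0]]}}

```text
clock: 4.65
position: [0.5193, -0.3137, 0.0408]
tool_rot: [[-0.0, 0.654, -0.757], [-0.0, -0.757, -0.654], [-1.0, 0.0, 0.0]]
ft_force: [0.0, 0.0, 0.1]
finger_gap: 0.0002
```

Run:
```python
from h import *
w=snap('wrist','w4'); d=snap('scene','s4')
s=manip.sense(); p=np.array(s['position']);T=np.array(s['tool_rot'])
print(s['clock'],p.round(4),np.round(s['ft_force'],2))
a=cv2.resize(w['img'][120:360,200:460],None,fx=1.5,fy=1.5); b=cv2.resize(d['img'][110:230,160:320],(480,360),interpolation=cv2.INTER_CUBIC)
cv2.imwrite('pics/c4.png',np.hstack([a,b])[:,:,::-1])
```

```text
4.75 [ 0.5194 -0.3138  0.041 ] [-1.02  0.27  0.03]
```

View pics/c4.png

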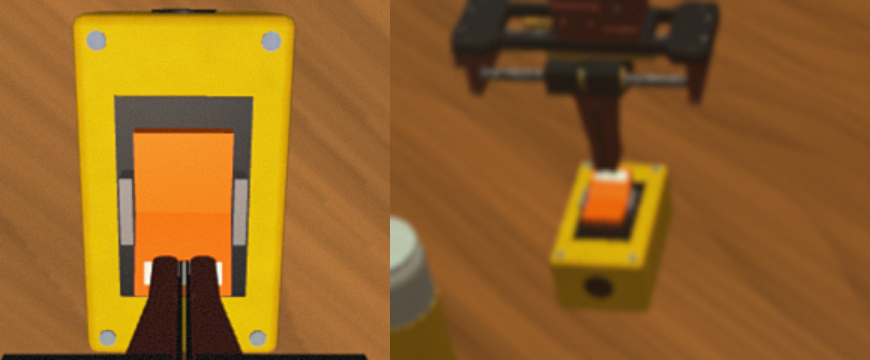

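The tip is now just above the white-barred end (wrist pixel 322,292) and centred across it. I continue down in small steps.

Request:
{"name": "arm_command", "arguments": {"grip": [0, 0, 0, 0, 0, 0, 0, 0], "delta_pos": [[0.002, 0, 0], [0.004, 0, 0], [0.006, 0, 0], [0.008, 0, 0], [0.009, 0, 0], [0.01, 0, 0], [0.01, 0, 0], [0.01, 0, 0]], "rotation": [[0, 0, 0], [0, 0, 0], [0, 0, 0], [0, 0, 0], [0, 0, 0], [0, 0, 0], [0, 0, 0], [0, 0, 0]]}}

```text
clock: 5.42
position: [0.5193, -0.3139, 0.0309]
tool_rot: [[0.0, 0.654, -0.757], [-0.0, -0.757, -0.654], [-1.0, 0.0, 0.0]]
ft_force: [-1.0, -0.4, 2.0]
finger_gap: 0.0004
```

Contact at a reading of about 0.033 (2 N). Next I press further.

Request:
{"name": "arm_command", "arguments": {"grip": [0, 0, 0, 0, 0, 0, 0, 0], "delta_pos": [[0.0015, 0, 0], [0.003, 0, 0], [0.0045, 0, 0], [0.006, 0, 0], [0.007, 0, 0], [0.008, 0, 0], [0.008, 0, 0], [0.008, 0, 0]], "rotation": [[0, 0, 0], [0, 0, 0], [0, 0, 0], [0, 0, 0], [0, 0, 0], [0, 0, 0], [0, 0, 0], [0, 0, 0]]}}

```text
clock: 6.08
position: [0.5194, -0.3138, 0.0234]
tool_rot: [[0.001, 0.654, -0.757], [-0.0, -0.757, -0.654], [-1.0, 0.001, -0.0]]
ft_force: [-1.6, -0.3, 5.8]
finger_gap: 0.0001
```

Request:
{"name": "arm_command", "arguments": {"grip": [0, 0, 0, 0, 0], "delta_pos": [[0.001, 0, 0], [0.002, 0, 0], [0.003, 0, 0], [0.003, 0, 0], [0.003, 0, 0]], "rotation": [[0, 0, 0], [0, 0, 0], [0, 0, 0], [0, 0, 0], [0, 0, 0]]}}

```text
clock: 6.5
position: [0.5196, -0.3139, 0.0232]
tool_rot: [[0.002, 0.654, -0.757], [-0.001, -0.757, -0.654], [-1.0, 0.002, -0.0]]
ft_force: [-7.0, 1.7, 16.9]
finger_gap: 0.0004
```

It bottomed out: 17 N with no further travel, so the true tip height is about the reading plus 39 mm. I lift and check.

Request:
{"name": "arm_command", "arguments": {"grip": [0, 0, 0, 0, 0, 0, 0, 0], "delta_pos": [[-0.004, 0, 0], [-0.015, 0, 0], [-0.035, 0, 0], [-0.055, 0, 0], [-0.075, 0, 0], [-0.09, 0, 0], [-0.1, 0, 0], [-0.1, 0, 0]], "rotation": [[0, 0, 0], [0, 0, 0], [0, 0, 0], [0, 0, 0], [0, 0, 0], [0, 0, 0], [0, 0, 0], [0, 0, 0]]}}

```text
clock: 7.17
position: [0.5204, -0.3139, 0.1224]
tool_rot: [[0.003, 0.654, -0.756], [-0.002, -0.756, -0.654], [-1.0, 0.003, -0.001]]
ft_force: [0.4, -0.3, 0.6]
finger_gap: 0.0006
```

Run:
```python
from m import *
w=snap('wrist','w5'); d=snap('scene','s5'); 
s=manip.sense(); p=np.array(s['position']);T=np.array(s['tool_rot'])
print(s['clock'],p.round(4),T.round(3).tolist(),np.round(s['ft_force'],2))
a=cv2.resize(w['img'][120:360,200:460],None,fx=1.5,fy=1.5); b=cv2.resize(d['img'][110:230,160:320],(480,360),interpolation=cv2.INTER_CUBIC)
cv2.imwrite('pics/c5.png',np.hstack([a,b])[:,:,::-1])
for t in('scene0','s5'): 
    c=cen(load(t),(20,150,100),(28,255,255),(210,160,255,215)); print(c[0],c[1])
```

```text
7.2667 [ 0.5193 -0.3134  0.1191] [[-0.0, 0.654, -0.756], [0.001, -0.756, -0.654], [-1.0, -0.001, -0.0]] [-0.27  0.38 -0.05]
[235.24665857 187.75698663] 823
[233.9710704  188.90838959] 1037
```

View pics/c5.png

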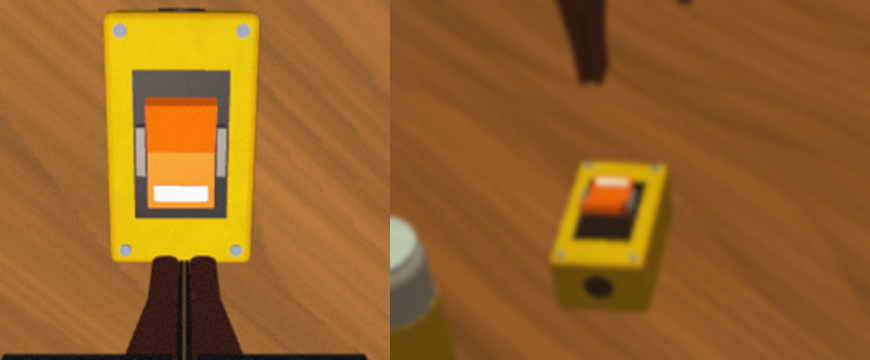

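The rocker is on: the barred half is level, the plain half is raised and the box has not moved. Now on to the valve.

Request:
{"name": "arm_command", "arguments": {"grip": [0, 0, 0, 0, 0, 0, 0, 0, 0, 0, 0], "delta_pos": [[-0.01, -0.01, -0.008], [-0.02, -0.03, -0.025], [-0.02, -0.052, -0.044], [-0.02, -0.074, -0.062], [-0.02, -0.096, -0.081], [-0.02, -0.118, -0.099], [-0.02, -0.14, -0.118], [-0.02, -0.162, -0.137], [-0.02, -0.184, -0.155], [-0.02, -0.207, -0.174], [-0.02, -0.229, -0.193]], "rotation": [[-3, 0, 0], [-7, 0, 0], [-11, 0, 0], [-15, 0, 0], [-20, 0, 0], [-24, 0, 0], [-28, 0, 0], [-33, 0, 0], [-37, 0, 0], [-41, 0, 0], [-45, 0, 0]]}}

```text
clock: 8.18
position: [0.5145, -0.0126, 0.1377]
tool_rot: [[-0.003, 0.998, -0.069], [0.001, -0.069, -0.998], [-1.0, -0.003, -0.0]]
ft_force: [-0.2, -0.4, -0.4]
finger_gap: 0.0006
```

Request:
{"name": "arm_command", "arguments": {"grip": [0, 0, 0, 0, 0, 0, 0, 0, 0, 0, 0, 0], "delta_pos": [[0, -0.002, -0.028], [0, -0.0045, -0.056], [0, -0.007, -0.084], [0, -0.009, -0.112], [0, -0.0115, -0.14], [0, -0.014, -0.168], [0, -0.016, -0.196], [0, -0.0185, -0.224], [0, -0.021, -0.252], [0, -0.023, -0.28], [0, -0.0245, -0.298], [0, -0.0245, -0.298]], "rotation": [[-4, 0, 0], [-8, 0, 0], [-12, 0, 0], [-16, 0, 0], [-20, 0, 0], [-25, 0, 0], [-29, 0, 0], [-33, 0, 0], [-37, 0, 0], [-41, 0, 0], [-45, 0, 0], [-45, 0, 0]]}}

```text
clock: 9.18
position: [0.5112, 0.2878, 0.137]
tool_rot: [[-0.004, 0.752, 0.659], [-0.0, 0.659, -0.752], [-1.0, -0.003, -0.002]]
ft_force: [0.2, 0.4, -0.6]
finger_gap: 0.0004
```

Run:
```python
from m import *
w=snap('wrist','w6'); w=snap('wrist','w6'); d=snap('scene','s6'); 
s=manip.sense(); p=np.array(s['position']);T=np.array(s['tool_rot'])
print(s['clock'],p.round(4),T.round(3).tolist(),np.round(s['ft_force'],2))
c=cen(w,(100,120,60),(125,255,255),(0,0,640,480)); X=ray(w,*c[0],.095); print(c, X.round(4),(T.T@(X-p)).round(4))
cv2.imwrite('pics/c6.png',np.hstack([cv2.resize(w['img'],(480,360)),cv2.resize(d['img'][225:345,400:540],(420,360))[:,:320]])[:,:,::-1])
```

```text
9.3333 [0.5123 0.2841 0.1382] [[-0.002, 0.757, 0.653], [-0.001, 0.653, -0.757], [-1.0, -0.003, -0.0]] [-0.7  -0.21  0.29]
(array([319.9942446 , 245.37913669]), np.int32(2780), ((319.85003662109375, 245.55001831054688), (58.50212860107422, 59.45081329345703), 71.56504821777344)) [0.5053 0.2898 0.095 ] [ 0.0432 -0.0015 -0.0088]
```

View pics/c6.png

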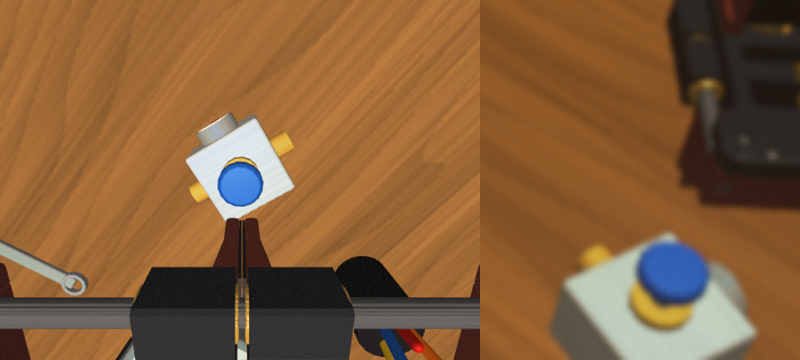

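The wrist view shows the knob centred ahead of the tip at (320,245), 9 mm towards tool -z. The pot (lower right) is clear of the descent. I lower onto the knob.

Request:
{"name": "arm_command", "arguments": {"grip": [0, 0, 0, 0, 0, 0, 0, 0, 0, 0, 0, 0], "delta_pos": [[0.01, -0.0005, -0.002], [0.025, -0.001, -0.004], [0.045, -0.0015, -0.006], [0.06, -0.0015, -0.006], [0.07, -0.0015, -0.006], [0.074, -0.0015, -0.006], [0.077, -0.0015, -0.006], [0.079, -0.0015, -0.006], [0.081, -0.0015, -0.006], [0.083, -0.0015, -0.006], [0.085, -0.0015, -0.006], [0.086, -0.0015, -0.006]], "rotation": [[0, 0, 0], [0, 0, 0], [0, 0, 0], [0, 0, 0], [0, 0, 0], [0, 0, 0], [0, 0, 0], [0, 0, 0], [0, 0, 0], [0, 0, 0], [0, 0, 0], [0, 0, 0]]}}

```text
clock: 10.33
position: [0.5082, 0.2886, 0.0545]
tool_rot: [[0.001, 0.757, 0.654], [0.001, 0.654, -0.757], [-1.0, 0.001, 0.0]]
ft_force: [-0.6, 0.2, 3.7]
finger_gap: 0.0004
```

Contact with about 4 N of friction, as expected. I push it in.

Request:
{"name": "arm_command", "arguments": {"grip": [0, 0, 0, 0, 0, 0, 0, 0, 0, 0], "delta_pos": [[0.002, 0, 0], [0.004, 0, 0], [0.006, 0, 0], [0.008, 0, 0], [0.009, 0, 0], [0.01, 0, 0], [0.011, 0, 0], [0.012, 0, 0], [0.012, 0, 0], [0.012, 0, 0]], "rotation": [[0, 0, 0], [0, 0, 0], [0, 0, 0], [0, 0, 0], [0, 0, 0], [0, 0, 0], [0, 0, 0], [0, 0, 0], [0, 0, 0], [0, 0, 0]]}}

```text
clock: 11.17
position: [0.5083, 0.2886, 0.0443]
tool_rot: [[0.002, 0.757, 0.654], [0.001, 0.654, -0.757], [-1.0, 0.002, 0.001]]
ft_force: [-1.8, -2.1, 12.3]
finger_gap: 0.0009
```

Request:
{"name": "arm_command", "arguments": {"grip": [0, 0, 0, 0], "delta_pos": [[0.001, 0, 0], [0.002, 0, 0], [0.002, 0, 0], [0.002, 0, 0]], "rotation": [[0, 0, 0], [0, 0, 0], [0, 0, 0], [0, 0, 0]]}}

```text
clock: 11.5
position: [0.5085, 0.2887, 0.0441]
tool_rot: [[0.003, 0.757, 0.654], [0.002, 0.654, -0.757], [-1.0, 0.004, 0.001]]
ft_force: [-6.1, -3.5, 20.4]
finger_gap: 0.0006
```

The valve has bottomed out: 20 N with no more travel, true tip about 83 mm. I lift, then go to the green button.

Request:
{"name": "arm_command", "arguments": {"grip": [0, 0, 0, 0, 0, 0], "delta_pos": [[-0.005, 0, 0], [-0.02, 0, 0], [-0.045, 0, 0], [-0.07, 0, 0], [-0.09, 0, 0], [-0.1, 0, 0]], "rotation": [[0, 0, 0], [0, 0, 0], [0, 0, 0], [0, 0, 0], [0, 0, 0], [0, 0, 0]]}}

```text
clock: 12.0
position: [0.5082, 0.2887, 0.142]
tool_rot: [[0.002, 0.757, 0.654], [0.001, 0.654, -0.757], [-1.0, 0.002, 0.0]]
ft_force: [0.0, 0.4, 0.2]
finger_gap: 0.0003
```

Request:
{"name": "arm_command", "arguments": {"grip": [0, 0, 0, 0, 0, 0, 0, 0, 0, 0, 0, 0], "delta_pos": [[0, -0.006, 0.018], [0, -0.015, 0.044], [0, -0.024, 0.071], [0, -0.033, 0.098], [0, -0.042, 0.125], [0, -0.051, 0.152], [0, -0.061, 0.18], [0, -0.07, 0.207], [0, -0.079, 0.234], [0, -0.088, 0.26], [0, -0.095, 0.28], [0, -0.095, 0.28]], "rotation": [[4, 0, 0], [8, 0, 0], [12, 0, 0], [16, 0, 0], [20, 0, 0], [25, 0, 0], [29, 0, 0], [33, 0, 0], [37, 0, 0], [41, 0, 0], [45, 0, 0], [45, 0, 0]]}}

```text
clock: 13.0
position: [0.6191, 0.0105, 0.1373]
tool_rot: [[-0.003, 0.997, -0.08], [-0.001, -0.08, -0.997], [-1.0, -0.003, 0.002]]
ft_force: [-0.3, -0.4, -0.9]
finger_gap: 0.0005
```

Run:
```python
from m import *
w=snap('wrist','w7'); w=snap('wrist','w7'); d=snap('scene','s7'); 
s=manip.sense(); p=np.array(s['position']);T=np.array(s['tool_rot'])
print(s['clock'],p.round(4),T.round(3).tolist(),np.round(s['ft_force'],2))
c=cen(w,(50,80,40),(85,255,255),(0,0,640,480)); X=ray(w,*c[0],.078); print(c, X.round(4),(T.T@(X-p)).round(4))
c=cen(d,(100,120,60),(125,255,255),(445,295,485,340)); print(c[0],[ (z,ray(d,*c[0],z).round(4)) for z in (.083,.095)])
cv2.imwrite('pics/c7.png',np.hstack([cv2.resize(w['img'],(480,360)),cv2.resize(d['img'][260:380,400:540],(420,360))[:,:320]])[:,:,::-1])
```

```text
13.15 [0.6183 0.0148 0.1384] [[-0.002, 0.997, -0.072], [0.001, -0.072, -0.997], [-1.0, -0.002, -0.001]] [-0.3   0.5   0.48]
(array([321.13750731, 240.25219427]), np.int32(1709), ((321.5, 240.5), (47.0, 45.0), 90.0)) [0.6175 0.0173 0.078 ] [ 0.0604 -0.0009 -0.0024]
[462.34029851 319.13134328] [(0.083, array([0.5113, 0.2893, 0.083 ])), (0.095, array([0.52  , 0.2919, 0.095 ]))]
```

View pics/c7.png

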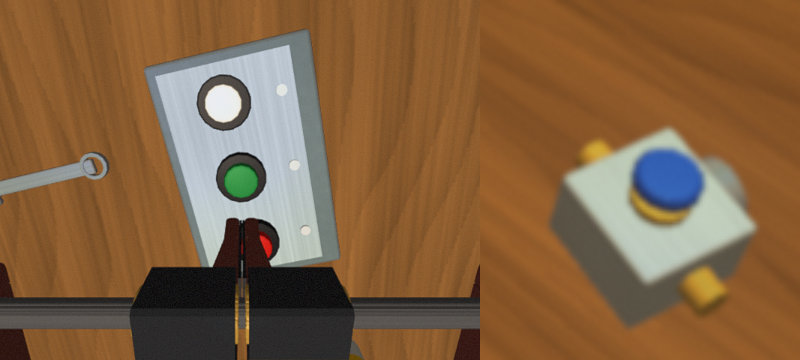

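The green button is at wrist pixel (321,240), under the tip to within 1 mm. The knob top now fits the 83 mm plane. I press green.

Request:
{"name": "arm_command", "arguments": {"grip": [0, 0, 0, 0, 0, 0, 0, 0, 0, 0, 0, 0], "delta_pos": [[0.01, -0.001, 0], [0.03, -0.001, 0], [0.055, -0.001, 0], [0.075, -0.001, 0], [0.088, -0.001, 0], [0.095, -0.001, 0], [0.098, -0.001, 0], [0.1, -0.001, 0], [0.102, -0.001, 0], [0.104, -0.001, 0], [0.105, -0.001, 0], [0.105, -0.001, 0]], "rotation": [[0, 0, 0], [0, 0, 0], [0, 0, 0], [0, 0, 0], [0, 0, 0], [0, 0, 0], [0, 0, 0], [0, 0, 0], [0, 0, 0], [0, 0, 0], [0, 0, 0], [0, 0, 0]]}}

```text
clock: 14.15
position: [0.6187, 0.0147, 0.0359]
tool_rot: [[0.002, 0.997, -0.073], [0.0, -0.073, -0.997], [-1.0, 0.002, -0.001]]
ft_force: [-0.8, 1.5, 3.7]
finger_gap: 0.0004
```

Request:
{"name": "arm_command", "arguments": {"grip": [0, 0, 0, 0, 0], "delta_pos": [[0.001, 0, 0], [0.002, 0, 0], [0.003, 0, 0], [0.003, 0, 0], [0.003, 0, 0]], "rotation": [[0, 0, 0], [0, 0, 0], [0, 0, 0], [0, 0, 0], [0, 0, 0]]}}

```text
clock: 14.57
position: [0.6187, 0.0146, 0.0334]
tool_rot: [[0.002, 0.997, -0.073], [0.0, -0.073, -0.997], [-1.0, 0.002, -0.0]]
ft_force: [-1.8, 2.0, 8.4]
finger_gap: 0.0006
```

Request:
{"name": "arm_command", "arguments": {"grip": [0, 0, 0, 0], "delta_pos": [[0.001, 0, 0], [0.002, 0, 0], [0.002, 0, 0], [0.002, 0, 0]], "rotation": [[0, 0, 0], [0, 0, 0], [0, 0, 0], [0, 0, 0]]}}

```text
clock: 14.9
position: [0.6188, 0.0146, 0.0332]
tool_rot: [[0.003, 0.997, -0.072], [0.0, -0.072, -0.997], [-1.0, 0.003, -0.0]]
ft_force: [-5.5, 1.3, 14.7]
finger_gap: 0.0004
```

Request:
{"name": "arm_command", "arguments": {"grip": [0, 0, 0, 0, 0, 0, 0, 0], "delta_pos": [[-0.004, 0, 0], [-0.012, 0, 0], [-0.03, 0, 0], [-0.055, 0, 0], [-0.08, 0, 0], [-0.1, 0, 0], [-0.11, 0, 0], [-0.11, 0, 0]], "rotation": [[0, 0, 0], [0, 0, 0], [0, 0, 0], [0, 0, 0], [0, 0, 0], [0, 0, 0], [0, 0, 0], [0, 0, 0]]}}

```text
clock: 15.57
position: [0.6191, 0.0141, 0.1425]
tool_rot: [[0.004, 0.997, -0.073], [-0.001, -0.073, -0.997], [-1.0, 0.004, 0.0]]
ft_force: [0.5, -0.2, 0.3]
finger_gap: 0.0005
```

Run:
```python
from m import *
d=snap('scene','s8'); w=snap('wrist','w8')
s=manip.sense(); print(s['clock'],np.round(s['position'],4),np.round(s['ft_force'],2),np.abs(s['joint_vel']).max())
c=cen(w,(50,80,40),(85,255,255),(0,0,640,480)); print('green @.078',ray(w,*c[0],.078).round(4))
cv2.imwrite('pics/c8.png',d['img'][:,:,::-1])
```

```text
15.6667 [0.6177 0.0143 0.1386] [-0.03 -0.26 -1.01] 0.03079314877479712
green @.078 [0.6174 0.0174 0.078 ]
```

View pics/c8.png

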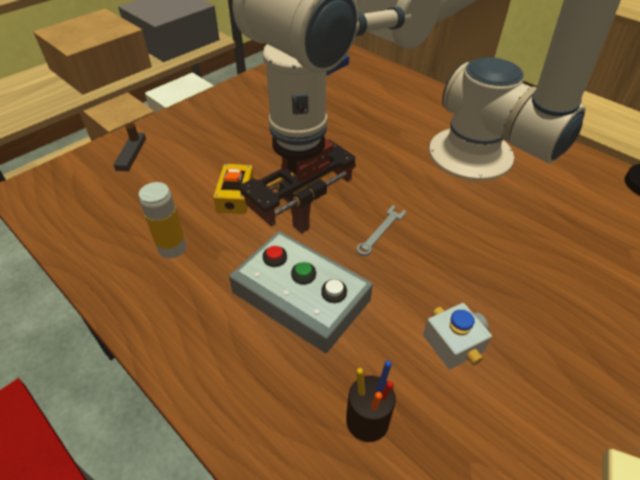

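The scene shows all the objects in place: rocker on at (233,176), knob in at (462,319), green out again at (303,270) and the arm clear. I hand in.

```bash
python3 -c "
from cell import manip
print(manip.finish_job())"
```

```text
the job is handed in; nothing more can be done
None
```

I started the pump in the order asked and handed the job in at about 15.7 s. `finish_job` gives no verdict, so the results below are from my own checks.

- **Rocker:** I pressed the white-barred end until it stopped at 17 N. The close-up afterwards shows that half level and the plain half raised, with the box in place.
- **Valve knob:** I pushed it until it stopped at 20 N, about 83 mm above the bench. The scene view afterwards fits that height.
- **Green button:** I pressed it until it stopped at 15 N, and it sprang back when released. Its place in the wrist view matches where it was before the press.

In the last scene view the loose objects stand where they were and the arm is clear of everything. I never touched the red and white buttons. The highest push was about 20 N.

One thing disagreed: the fingertips turned out to be about 39 mm higher than the reported TCP position. I saw this by triangulating the tip, confirmed it at first contact, and set the press depths by the force readings instead.

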